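Latch the spice mill, switch it on and hold the run button

ROBOT

A 6-joint arm with a two-finger parallel gripper is mounted at the origin on the work surface. World frame = base frame: x ahead of the robot, y to its left, z up, the work surface at z = 0. Lengths are in mm, angles in rad, forces in N, time in s.
With the tool pointing down it reaches from about 350 to 775 mm from the base axis. Payload 7.3 kg.
Tool frame: the origin (TCP) lies at the centre of the arm's flange, where the gripper is bolted on; the fingertips stand 178 mm ahead of it and the grasp point (between the pads) lies 159 mm ahead of it; z points along the fingers, y is the line along which they close (so a half turn about z gives the same grasp; the last joint's range is limited). The gripper opens to 92 mm and grips with 3 to 60 N. Pads are 19 mm wide; open, the fingers measure 130 mm over their backs; the gripper's body (75 mm by 190 mm) begins 47 mm behind the grasp point.
Start: joints at [-1.421, 0.342, 1.524, -0, 1.275, -0.146], TCP at [153.06, -502.196, 404.741] pointing down, gripper open.
Joint ranges: [-2.53, 2.53], [-0.77, 2.02], [0.04, 2.7], [-1, 4.14], [0.28, 2.66], [-3.11, 3.11]. Speed limits (rad/s): [2.57, 2.57, 3.14, 3.14, 3.14, 3.14].

INTERFACE

Orientations are given as [roll, pitch, yaw] about the fixed x, y, z axes, in that order (R = Rz(yaw) Ry(pitch) Rx(roll)).
In Python, from plant import * gives the robot as it stands. The module is installed in compiled form; this text tells all that it offers.
- The arm moves only by the shell command python3 -m inch 'ROWS'. ROWS is JSON, a list of rows, each a list of 5 numbers: the shift along the tool's x, y, z in m, then the turn about the tool's z in rad, then the opening, from 0 (shut) to 1 (fully open). In form: [[tx, ty, tz, spin, claw], ...]. A call has 1 to 8 rows; each row is the pose to reach, as a shift and turn from the pose commanded when the call began, along the tool's axes at that moment; what a row does not reach only later rows make up. A row lasts 1/12 s, in which the tool goes at most 41.7 mm and 7.16 degrees, less where a joint would pass 70% of its speed; a pose out of reach is approached as far as the arm can. A call with a gripper value outside its range is refused whole. The fingers move at their own pace and stop on an object; the grip force is fixed at half the most. Time passes only in rows, so rows that repeat a pose let the fingers close. It gives the time, the measured TCP pose, the force, the opening and the grip force at its end, in the units of the state.
- get_obs(): the state, without advancing time (a new reading comes with each control period).
- capture(name): name is "side" or "top"; returns a dict with "color" (420x560x3 uint8, red, green, blue), "intrinsics" (3x3 intrinsics, pixels), "distortion" ([k1, k2, p1, p2, k3] as OpenCV has them; the pictures are not rectified), "pose" (4x4, takes a point from camera to world coordinates). Camera axes: x right, y down, z forward; pixel columns grow to the right and rows downward; lengths in mm; the calibration is good to about 2 mm. A picture is of the moment at which its call begins. There is no depth.
- close_job(): hands the job in; it is judged then, once.
Trained networks look in a picture, given as the dict that the camera call returned (one of the last four; its "shot" number tells which), for a name from the list of things; names that differ only in an ending like _2 or _b are one class to them, and where a whole thing is asked for, a point or a joint stands for the part that bears it (a point fixed in the world has none). Each returns a list of dicts, best first, with "conf" (0 to 1); they miss things now and then, are a little off and sometimes report something else, mostly with a low value. They report only what shows in the picture. A call takes as long as a camera call. They do not tell look-alikes from the thing itself.
- look_for(picture, target): "rect" ([centre column, centre row, width, height] in pixels, round what is visible of it).
- trace(picture, target): "pixels" (420x560 bool, what is visible of it) and "rect" ([centre column, centre row, width, height] in pixels, round what is visible of it).
- tip_of(picture, target): "centre" ([column, row] in pixels: a listed point, or the origin of a listed thing).
The state is a dict: "time": time; "joint_positions": joint angles; "dq": joint speeds; "tau": joint torques, N m; "tool_pos": TCP position; "tcp_rot": TCP orientation; "contact_force": force on the tool from outside, world axes, zero at the start; "moment": the same for the moment, N m; "grip_width": finger opening in mm; "finger_force": force on a finger pad.
Only numpy, scipy, OpenCV 4.12 (cv2) and the standard library are available. Lean on these libraries where they do the work, as an engineer would, in place of code of your own. Each camera call takes 0.05 s, during which the arm holds its last target. There are 200 camera calls.

TASK

Run the spice mill, pressing only with the fingertips: first push the raised latch on the mill's lid down until it lies flat, then press the raised half of the rocker switch on the console so that it tips fully over, then press the large round button on the console fully down. Finish while still holding the large button down. Do not press the small round button, and leave the tumbler, the jar and the pestle standing where they are; lift nothing.

Things in the scene. Friction and masses are not known exactly. Their poses are not given: they have to be found in the camera images.
- mill: spice mill fixed to the table: white base 170 x 170 x 70 mm, steel drum 144 mm across, grey lid 152 mm across, its top 152 mm above the table. Origin: centre of the underside, on the table; z up. The latch runs from above the lid's centre towards the mill's -x (the robot's side)
- latch_hinge (a point): middle of the latch's hinge line, on the mill's centre axis 162 mm above the table; the line is parallel to the mill's y. Two small steel lugs beside it reach 168 mm above the table
- latch (a joint): angle by which the latch has been pushed down (rad): starts between 0 and 0.15 (standing up at 40 degrees or a little less), 0.7 is flat on the lid, its stop. Stiff hinge: needs about 3.5 N pressed down 45 mm from the hinge, and stays where it is left
- latch_pad (a point): middle of the latch's upper face, 55 mm along it from the hinge; moves with it. The latch is a steel flap 82 mm long from hinge to tip, 36 mm wide, 6 mm thick, with an 8 mm round bead at the tip. When flat, its upper face is 165 mm above the table and its tip points to the mill's -x
- console: low grey control box fixed to the table, 120 (x) x 250 (y) x 45 (z) mm. Origin: centre of its underside on the table. On its top stand three units (black housings, white paddle and buttons) in a row along its y axis, 75 mm apart (up to 15 mm out of line in x), in any order: the rocker switch, the large button, the small button
- rocker_unit: rocker switch on the console: frame 70 (x) x 44 (y) x 8 mm. Origin: centre of the frame's underside, 45 mm above the table; axes as the console's, x away from the robot. The paddle, 58 (x) x 34 (y) mm, has a shallow V top and tips about y, 10 mm above the origin. At the start its -x half (nearer the robot) is level, its +x half raised, the end about 9 mm higher
- rocker (a joint): angle by which the rocker has been tipped (rad): starts between 0 and 0.03, 0.3 is fully over, its stop: then the +x half lies level, its top 16 mm above the unit's origin. Needs about 3 N at 20 mm from the axis and stays where it is left
- rocker_pad (a point): centre of the top face of the raised (+x) half, 20 mm along it from the tipping axis; where to press. It moves with the paddle
- run_button_unit: the large round button's housing on the console's top, 58 mm diameter, 12 mm high. Origin: centre of its underside, 45 mm above the table; z up
- run_button (a joint): how far the large button is pressed (m): 0 released, 0.008 fully down at its stop. A spring returns it: 1.8 N to start, 6 N at the stop
- run_button_top (a point): centre of the large button's flat top, 36 mm diameter, 26 mm above its unit's origin when released (71 mm above the table), 18 mm when fully down. It moves with the button
- small_button (a joint): how far the small button (20 mm diameter, in a housing of 42 mm diameter, same height as the large one) is pressed (m): 0 released, 0.006 down. To be left alone
- small_button_top (a point): centre of the small button's top, 71 mm above the table
- tumbler: loose steel tumbler, 66 mm diameter, 85 mm high, origin at the centre of its underside; to be left alone
- jar: loose spice jar with brass lid, 48 mm diameter, 62 mm high, origin at the centre of its underside; to be left alone
- pestle: loose wooden pestle standing on its foot, 42 mm diameter, 75 mm high, origin at the centre of its underside; to be left alone
Mind the look-alikes: they are no part of the job. Of the things that look like the mill, the larger one is meant.

How it is judged:
By the outcome, as a careful person would: the job done as asked, in the order asked, and still so for the second after the job is handed in, while the arm keeps its last pose, push and grip.
It also fails if it takes over 50 s, if anything falls off the work surface, if the arm or the gripper's body presses on something with over 40 N, if the wrist force passes 120 N, or if a joint passes its speed limit or range.

## Working session

There is one attempt and no reset: what is moved stays moved. The work goes in short steps, Python scripts to look and compute and a shell command to move; the robot and the scene stay as the last step left them, time stands still between calls to the robot, and variables do not carry over. Pictures are saved under pics/ and viewed, at most 10 in all, crops included, and the job is handed in when it is done.

```bash
mkdir -p pics
cat > h.py <<'E'
from plant import *
import numpy as np, cv2
def ray(p,uv):
    n=cv2.undistortPoints(np.array([[uv]],float),np.array(p["intrinsics"],float),np.array(p["distortion"],float))[0,0]
    T=np.array(p["pose"],float); d=T[:3,:3]@np.array([n[0],n[1],1.]); return T[:3,3],d/np.linalg.norm(d)
def atz(p,uv,z):
    o,d=ray(p,uv); return o+d*(z-o[2])/d[2]
def tri(p,a,q,b):
    o1,d1=ray(p,a);o2,d2=ray(q,b)
    s=np.linalg.lstsq(np.c_[d1,-d2],o2-o1,rcond=None)[0]
    x,y=o1+s[0]*d1,o2+s[1]*d2
    return (x+y)/2,np.linalg.norm(x-y)
def proj(p,X):
    T=np.linalg.inv(np.array(p["pose"],float)); r=cv2.Rodrigues(T[:3,:3])[0]
    return cv2.projectPoints(np.array([X],float),r,T[:3,3],np.array(p["intrinsics"],float),np.array(p["distortion"],float))[0][0,0]
def save(p,n): cv2.imwrite("pics/"+n,cv2.cvtColor(p["color"],cv2.COLOR_RGB2BGR))
E
python3 - <<'E'
from h import *
np.set_printoptions(precision=1,suppress=True)
s=capture("side");t=capture("top")
save(s,"s0.png");save(t,"t0.png")
print(s["pose"],t["pose"])
for n in ["mill","latch_hinge","latch_pad","console","rocker_unit","rocker_pad","run_button_unit","run_button_top","small_button_top","tumbler","jar","pestle"]:
    for c,p in (("s",s),("t",t)):
        print(n,c,[(np.round(d["centre"],1).tolist(),round(d["conf"],2)) for d in tip_of(p,n)][:4])
print(get_obs())
E
```

```text
[[   1.    -0.2    0.2  365.5]
 [  -0.3   -0.7    0.7 -622. ]
 [  -0.    -0.7   -0.7  805.8]
 [   0.     0.     0.     1. ]] [[  -0.    -1.     0.1  423.9]
 [  -1.     0.    -0.    33.2]
 [   0.    -0.1   -1.  1165.8]
 [   0.     0.     0.     1. ]]
mill s [([178.7, 195.2], 0.61), ([264.5, 190.9], 0.58)]
mill t [([175.1, 302.7], 0.91), ([198.7, 198.6], 0.61)]
latch_hinge s [([169.3, 161.9], 0.65), ([266.1, 146.5], 0.59)]
latch_hinge t [([185.0, 190.8], 0.84), ([161.8, 303.3], 0.74)]
latch_pad s [([248.6, 140.4], 0.5), ([158.1, 159.8], 0.41)]
latch_pad t [([191.7, 209.7], 0.7)]
console s [([300.1, 326.6], 0.63)]
console t [([382.0, 222.4], 0.69)]
rocker_unit s [([287.1, 278.2], 0.64), ([296.7, 317.6], 0.59), ([259.9, 188.7], 0.46)]
rocker_unit t []
rocker_pad s [([305.2, 308.7], 0.79), ([296.8, 318.8], 0.28)]
rocker_pad t [([388.9, 212.9], 0.86)]
run_button_unit s [([293.2, 283.5], 0.83), ([288.1, 279.9], 0.55), ([296.1, 316.3], 0.25)]
run_button_unit t [([355.0, 219.1], 0.83)]
run_button_top s [([289.4, 276.5], 0.73)]
run_button_top t [([356.8, 214.8], 0.55)]
small_button_top s [([323.2, 338.3], 0.42)]
small_button_top t []
tumbler s [([222.6, 262.4], 0.65)]
tumbler t [([288.9, 267.0], 0.56)]
jar s [([295.0, 247.8], 0.9), ([344.0, 220.9], 0.22)]
jar t [([300.0, 197.2], 0.6)]
pestle s [([343.9, 222.3], 0.61)]
pestle t []
{'time': 1.3, 'joint_positions': array([-1.4,  0.3,  1.5,  0. ,  1.3, -0.1]), 'dq': array([-0.,  0.,  0., -0.,  0., -0.]), 'tau': array([  0. , -43.1, -24.4,   0.1,   0. ,  -0. ]), 'tool_pos': array([ 153. , -502.2,  404.7]), 'tcp_rot': array([ 3.1, -0. ,  0.3]), 'contact_force': array([-0.1, -0. ,  0.5]), 'moment': array([-0.,  0., -0.]), 'finger_force': 0.0, 'grip_width': 91.81178574809235}
```

View pics/s0.png

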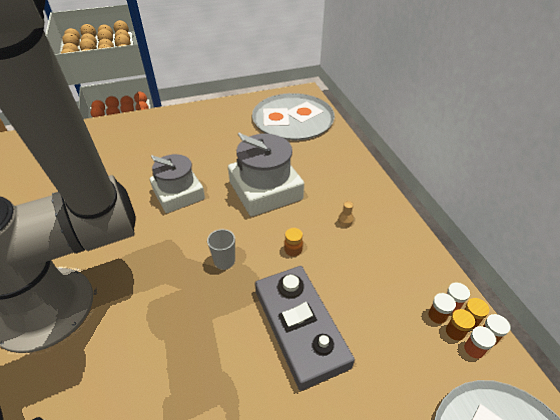

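View pics/t0.png

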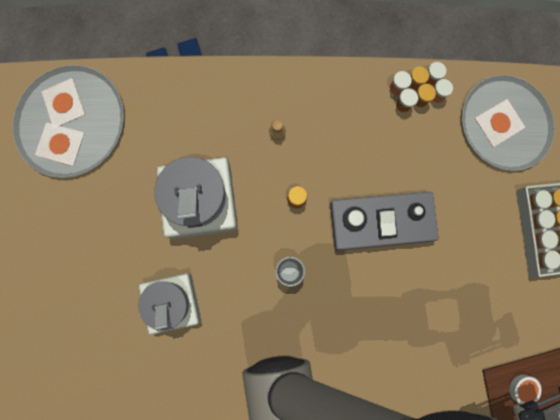

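Run:
```python
from h import *
np.set_printoptions(precision=1,suppress=True)
s=capture("side");t=capture("top")
a=np.hstack([cv2.resize(s["color"][110:380,140:380],(400,450),interpolation=cv2.INTER_CUBIC),cv2.resize(t["color"][150:360,140:420],(400,300),interpolation=cv2.INTER_CUBIC) if 0 else cv2.resize(t["color"][150:330,140:300],(400,450),interpolation=cv2.INTER_CUBIC)])
cv2.imwrite("pics/c1.png",a[...,::-1])
b=cv2.resize(t["color"][150:290,280:460],(720,560),interpolation=cv2.INTER_CUBIC)
cv2.imwrite("pics/c2.png",b[...,::-1])
```

```text
(no output)
```

The side picture shows the larger mill at (265,165) and the smaller look-alike at (175,180). The console is at (303,325), with the large button at (291,283), the rocker at (297,316) and the small button at (323,342). In the top picture the larger mill is at (195,197), the smaller at (167,304), the large button at (356,217), the rocker at (388,223) and the small button at (418,211). The mill at top (195,197) is the larger one, so that is the one meant. I'll confirm with an enlarged crop.

View pics/c1.png

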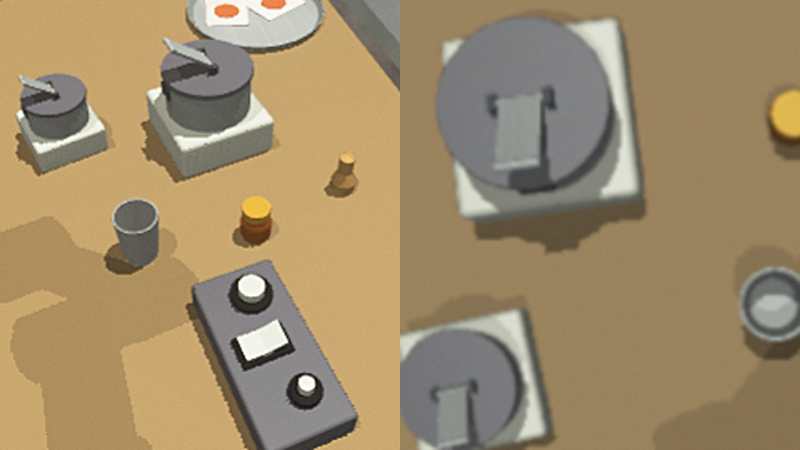

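View pics/c2.png

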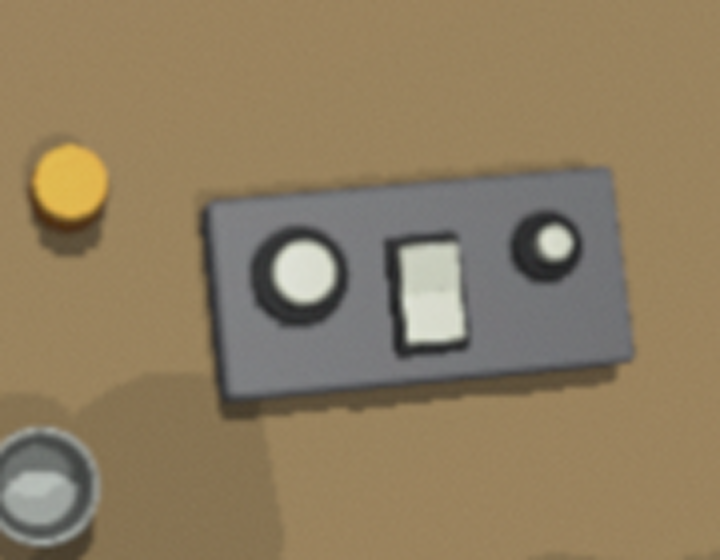

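The crops confirm it: the larger mill (top hinge at (188,190), latch tip at (187,215)) has the big lid and base. The console order along the picture is large button (356,218), rocker (388,223), small button (419,210).

Run:
```python
from h import *
np.set_printoptions(precision=1,suppress=True)
s=capture("side");t=capture("top")
P={"hinge":((267.2,150.8),(188,190)),"run":((290.6,282.2),(356,217.75)),"small":((323,340.4),(419,210.5)),"rockerpad":((305.2,308.7),(388.9,212.9)),"rocker":((297,316),(388.2,222.5))}
for n,(a,b) in P.items(): print(n,*tri(s,a,t,b))
print("tip(z215)",atz(t,(187.2,215.2),210),"hinge165",atz(t,(188,190),165),"run71",atz(t,(356,217.75),71),atz(s,(290.6,282.2),71),"ridge",atz(t,(388.25,222.75),57),"far pad",atz(t,(388,217),64),"small",atz(t,(419,210.5),71))
C=[np.array(c)/4+[280,150] for c in((210,205),(610,172),(632,358),(225,397))]
print("console",[atz(t,c,45)[:2] for c in C])
for n,z in(("tumbler",85),("jar",62),("pestle",75)):
  for c,p in(("s",s),("t",t)):
    for d in trace(p,n)[:2]: print(n,c,d["conf"],d["rect"], atz(p,d["rect"][:2],z/2))
# mill: fit lid ellipse in top
for d in trace(t,"mill")[:2]: print(d["rect"],d["conf"])
for p in(s,t):
  for d in trace(p,"latch")[:2]:
    m=np.argwhere(d["pixels"])[:,::-1].astype(np.float32); print("latch",d["conf"],cv2.minAreaRect(m))
```

```text
hinge [599.2 224.3 143.7] 6.6182118113769555
run [ 543.1 -150.9   68.9] 0.616482384919597
small [ 559.2 -299.9   71.7] 1.5281848805031661
rockerpad [ 551.3 -226.5   76.1] 5.209000810930976
rocker [ 531.8 -228.3   59.8] 2.6008108668118566
tip(z215) [533.4 212.8 210. ] hinge165 [592.3 220.8 165. ] run71 [ 543.2 -150.6   71. ] [ 542.3 -152.2   71. ] ridge [ 532.8 -229.3   57. ] far pad [ 545.6 -227.5   64. ] small [ 560.1 -300.3   71. ]
console [array([585.5, -99.6]), array([ 605.9, -343.5]), array([ 493.4, -352.6]), array([ 471.8, -106.9])]
tumbler s 0.65 [219.8, 249.4, 27.9, 42.5] [415.3   9.3  42.5]
tumbler t 0.68 [289.8, 270.6, 26.6, 29.5] [422.5   2.2  42.5]
jar s 0.78 [293.8, 243.0, 17.8, 29.7] [597.8 -17.9  31. ]
jar s 0.52 [296.5, 315.8, 28.7, 26.9] [ 536.  -212.3   31. ]
jar t 0.71 [300.7, 197.1, 16.4, 23.3] [597.5 -24.9  31. ]
pestle s 0.72 [344.6, 216.2, 11.7, 26.8] [754.9  23.1  37.5]
pestle s 0.24 [252.1, 142.9, 30.4, 12.3] [606.1 415.3  37.5]
pestle t 0.5 [277.6, 130.0, 17.6, 18.0] [761.6  30.5  37.5]
[169.5, 304.9, 62.8, 60.6] 0.87
[193.9, 197.2, 81.1, 81.7] 0.79
latch 0.57 ((250.9310302734375, 141.17242431640625), (29.339862823486328, 6.685032844543457), 21.801410675048828)
latch 0.34 ((290.0, 286.5), (23.0, 24.0), 90.0)
latch 0.56 ((186.5, 202.5), (29.0, 17.0), 90.0)
latch 0.49 ((161.0, 317.0), (24.0, 12.0), 90.0)
```

```bash
cat >> h.py <<'E'
from scipy.spatial.transform import Rotation as R
def shift(X,yaw=0.1):
    """tool-frame shift (m) and spin to put the fingertips at world X (mm)"""
    o=get_obs(); Rm=R.from_euler("xyz",o["tcp_rot"]); d=np.array(X,float)+[0,0,178]-o["tool_pos"]
    sp=(Rm.inv()*R.from_euler("xyz",[np.pi,0,yaw])).as_rotvec()[2]
    return np.round(Rm.inv().apply(d)/1000,4),round(sp,3),np.round(d,1)
E
python3 - <<'E'
from h import *
np.set_printoptions(precision=1,suppress=True)
s=capture("side");t=capture("top")
print("lid c top",atz(t,(189.8,190.8),152),"hinge s",atz(s,(267.2,150.8),165),"pestleless tcp",get_obs()["tcp_rot"])
# lid ellipse via dark-grey segmentation of the top face
for h in ([592,221],[595,221],[598,222]):
  print(h,proj(t,[h[0],h[1],165]),proj(s,[h[0],h[1],165]), "base corners",[proj(t,[h[0]+a,h[1]+b,70]).round(0) for a,b in((-93,-76),(-76,93),(93,76),(76,-93))])
print(shift([544,216,270]))
E
```

```text
lid c top [592.8 219.3 152. ] hinge s [595.  197.1 165. ] pestleless tcp [3.1 0.  0.3]
[592, 221] [187.9 190.1] [263.6 145.8] base corners [array([228., 237.]), array([155., 230.]), array([164., 158.]), array([236., 165.])]
[595, 221] [187.9 188.8] [264.7 145.6] base corners [array([228., 236.]), array([155., 228.]), array([164., 157.]), array([236., 163.])]
[598, 222] [187.5 187.4] [265.6 145.2] base corners [array([227., 234.]), array([154., 227.]), array([164., 155.]), array([235., 162.])]
(array([ 0.6, -0.6, -0. ]), np.float64(0.196), array([390.9, 718.2,  43.2]))
```

Run:
```python
from h import *
t=capture("top")
print([proj(t,[593+a,220.5+b,70]).round(0).tolist() for a,b in((-76,-93),(-93,76),(76,93),(93,-76))])
x,s,d=shift([545,216,265]); print(np.round(x,4).tolist(),s,d.tolist(),get_obs()["tcp_rot"].tolist())
```

```text
[[235.0, 229.0], [162.0, 237.0], [157.0, 165.0], [229.0, 157.0]]
[0.5843, -0.5727, -0.0383] 0.196 [391.9, 718.2, 38.2] [3.1414988536125033, 1.2084946138912755e-05, 0.29579078292203187]
```

```bash
python3 -m inch '[[0.02,-0.02,-0.02,0.1,0],[0.05,-0.05,-0.038,0.196,0],[0.08,-0.078,-0.038,0.196,0],[0.109,-0.107,-0.038,0.196,0],[0.138,-0.135,-0.038,0.196,0],[0.167,-0.164,-0.038,0.196,0],[0.196,-0.192,-0.038,0.196,0],[0.225,-0.22,-0.038,0.196,0]]'; python3 -c "
from h import *
x,s,d=shift([545,216,265]); print(x.tolist(),s,d.tolist())"
```

```text
time: 2.77
tool_pos: [304.4, -224.2, 443.0]
tcp_rot: [3.141, -0.001, 0.099]
contact_force: [1.0, 0.7, 1.2]
grip_width: 42.8
finger_force: 0.0
[0.283, -0.4142, -0.0002] -0.001 [240.6, 440.2, 0.0]
```

```bash
python3 -m inch '[[0.022,-0.033,0,0,0],[0.045,-0.066,0,0,0],[0.067,-0.098,0,0,0],[0.09,-0.131,0,0,0],[0.112,-0.164,0,0,0],[0.135,-0.197,0,0,0],[0.157,-0.23,0,0,0],[0.18,-0.263,0,0,0]]' && python3 -m inch '[[0.022,-0.033,0,0,0],[0.045,-0.066,0,0,0],[0.067,-0.098,0,0,0],[0.09,-0.131,0,0,0],[0.1,-0.148,0,0,0],[0.103,-0.151,0,0,0],[0.103,-0.151,0,0,0]]'; python3 -c "
from h import *
x,s,d=shift([545,216,265]); print(x.tolist(),s,d.tolist())
p=capture('side');save(p,'s1.png')"
```

```text
time: 3.43
tool_pos: [457.4, 55.6, 442.9]
tcp_rot: [3.141, -0.001, 0.1]
contact_force: [-0.1, -1.3, 0.2]
grip_width: -0.0
finger_force: 0.0
time: 4.02
tool_pos: [544.7, 214.9, 441.9]
tcp_rot: [3.141, 0.001, 0.102]
contact_force: [-1.0, -0.5, -0.2]
grip_width: 0.2
finger_force: 0.0
[0.0004, -0.001, -0.0011] 0.002 [0.3, 1.1, 1.1]
```

View pics/s1.png

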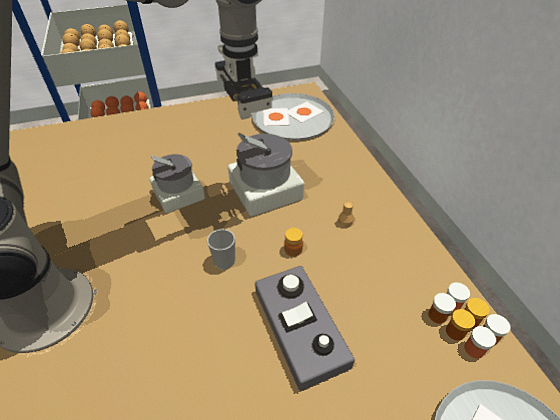

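The shut fingertips at (255,112) stand above the larger mill's latch at (250,142), so I descend.

```bash
python3 -c "
from h import *
print(proj(capture('side'),get_obs()['tool_pos']-[0,0,178]))"; python3 -m inch '[[0,-0.001,0.02,0,0],[0,-0.001,0.04,0,0],[0,-0.001,0.05,0,0],[0,-0.001,0.057,0,0],[0,-0.001,0.064,0,0],[0,-0.001,0.071,0,0],[0,-0.001,0.078,0,0],[0,-0.001,0.085,0,0]]'
```

```text
[244.67059924 118.16505761]
time: 4.78
tool_pos: [544.4, 214.9, 357.8]
tcp_rot: [-3.142, -0.001, 0.1]
contact_force: [-0.8, -0.4, 3.1]
grip_width: 0.3
finger_force: 1.5
```

```bash
python3 -m inch '[[0,0,0.004,0,0],[0,0,0.008,0,0],[0,0,0.011,0,0],[0,0,0.013,0,0],[0,0,0.014,0,0],[0,0,0.015,0,0],[0,0,0.015,0,0]]'
```

```text
time: 5.37
tool_pos: [544.3, 215.0, 343.2]
tcp_rot: [3.142, -0.0, 0.1]
contact_force: [-2.9, -0.7, 4.6]
grip_width: 0.7
finger_force: 2.2
```

```bash
python3 -m inch '[[0,0,0.001,0,0],[0,0,0.002,0,0],[0,0,0.003,0,0],[0,0,0.003,0,0]]'
```

```text
time: 5.7
tool_pos: [544.0, 215.0, 342.8]
tcp_rot: [-3.142, -0.002, 0.1]
contact_force: [-8.7, -2.1, 19.8]
grip_width: 0.5
finger_force: 10.0
```

The latch is on its stop: 20 N with the fingertips at 165 mm. Lift, then check the latch.

```bash
python3 -m inch '[[0,0,-0.02,0,0],[0,0,-0.05,0,0],[0,0.03,-0.06,0,0],[0,0.07,-0.06,0,0],[-0.008,0.11,-0.06,0,0],[-0.012,0.15,-0.06,0,0],[-0.016,0.19,-0.06,0,0],[-0.019,0.23,-0.06,0,0]]'
python3 - <<'E'
from h import *
s=capture("side");t=capture("top")
a=np.hstack([cv2.resize(p["color"][y:y+90,x:x+90],(400,400),interpolation=cv2.INTER_CUBIC) for p,x,y in((s,220,115),(t,150,150))])
cv2.imwrite("pics/c3.png",a[...,::-1])
for c in ((555,-227,80),):
    print(shift([553,-227,100]))
for u,z in(((388.9,212.9),64),((388.25,222.75),57),((387.25,210),70),((389,236.25),57)): print(atz(t,u,z))
E
```

```text
time: 6.37
tool_pos: [548.1, -17.6, 399.8]
tcp_rot: [3.141, -0.001, 0.1]
contact_force: [1.0, -0.6, 0.2]
grip_width: 0.4
finger_force: 0.0
(array([-0.015 ,  0.2053,  0.1221]), np.float64(-0.006), array([   4.3, -206. , -121.6]))
[ 555.29156414 -229.87915484   64.        ]
[ 532.81179275 -229.32947557   57.        ]
[ 561.38353711 -224.73281549   70.        ]
[ 501.0232986  -230.26274542   57.        ]
```

View pics/c3.png

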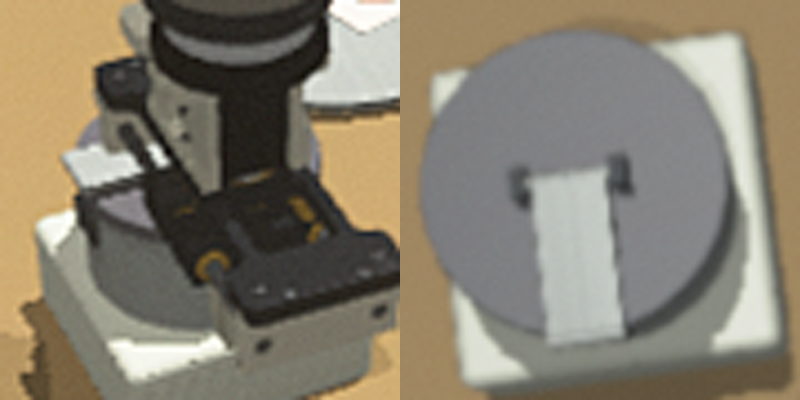

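The latch lies flat on the lid, running from the hinge to its tip at crop (585,335). Next is the rocker, axis at x≈533, pressing at about (553,-228).

```bash
python3 -m inch '[[-0.003,0.04,0.02,0,0],[-0.006,0.08,0.04,0,0],[-0.009,0.12,0.06,0,0],[-0.012,0.16,0.08,0,0],[-0.015,0.195,0.1,0,0],[-0.016,0.206,0.11,0,0],[-0.016,0.206,0.12,0,0],[-0.016,0.206,0.12,0,0]]'; python3 -c "
from h import *
print(shift([553,-228,61]))"
```

```text
time: 7.13
tool_pos: [552.5, -222.6, 276.9]
tcp_rot: [-3.139, 0.004, 0.098]
contact_force: [-0.6, 1.5, 0.0]
grip_width: 0.4
finger_force: 0.0
(array([0.0001, 0.0055, 0.0379]), np.float64(-0.002), array([  0.5,  -5.4, -37.9]))
```

```bash
python3 -m inch '[[0,0,0.01,0,0],[0,0,0.015,0,0],[0,0,0.018,0,0]]'; python3 -c "
from h import *
print(shift([553,-228,61]))"
```

```text
time: 7.38
tool_pos: [553.3, -220.9, 261.5]
tcp_rot: [-3.142, -0.0, 0.102]
contact_force: [0.3, 0.3, -0.5]
grip_width: 0.7
finger_force: 0.0
(array([-0.001 ,  0.007 ,  0.0225]), np.float64(0.002), array([ -0.3,  -7.1, -22.5]))
```

```bash
python3 -m inch '[[0,0.007,0.003,0,0],[0,0.007,0.008,0,0],[0,0.007,0.013,0,0],[0,0.007,0.017,0,0],[0,0.007,0.02,0,0],[0,0.007,0.022,0,0],[0,0.007,0.022,0,0]]'; python3 -c "
from h import *
print(shift([553,-228,61]))"
```

```text
time: 7.97
tool_pos: [553.8, -229.3, 239.6]
tcp_rot: [3.141, -0.0, 0.1]
contact_force: [1.1, 0.8, 1.5]
grip_width: 0.6
finger_force: 0.4
(array([-0.0007, -0.0014,  0.0006]), np.float64(-0.0), array([-0.8,  1.3, -0.6]))
```

```bash
python3 -m inch '[[0,0,0.001,0,0],[0,0,0.002,0,0],[0,0,0.003,0,0],[0,0,0.003,0,0]]'
```

```text
time: 8.3
tool_pos: [553.7, -229.3, 238.9]
tcp_rot: [3.141, -0.001, 0.1]
contact_force: [-2.5, 2.0, 14.4]
grip_width: 0.4
finger_force: 7.9
```

```bash
python3 -m inch '[[0,0,-0.02,0,0],[0,0,-0.04,0,0],[0,-0.02,-0.045,0,0],[-0.002,-0.055,-0.045,0,0],[-0.003,-0.075,-0.045,0,0],[-0.003,-0.079,-0.045,0,0],[-0.003,-0.079,-0.045,0,0],[-0.003,-0.079,-0.045,0,0]]'
python3 - <<'E'
from h import *
s=capture("side");t=capture("top")
a=np.hstack([cv2.resize(p["color"][y:y+100,x:x+100],(400,400),interpolation=cv2.INTER_CUBIC) for p,x,y in((s,250,270),(t,335,175))])
cv2.imwrite("pics/c4.png",a[...,::-1])
print(shift([543,-151,63]))
E
```

```text
time: 8.97
tool_pos: [542.9, -151.4, 281.6]
tcp_rot: [3.141, 0.0, 0.1]
contact_force: [0.2, -0.6, 0.7]
grip_width: 0.1
finger_force: 0.0
(array([ 0.0001, -0.0011,  0.0406]), np.float64(-0.001), array([  0. ,   1.1, -40.6]))
```

View pics/c4.png

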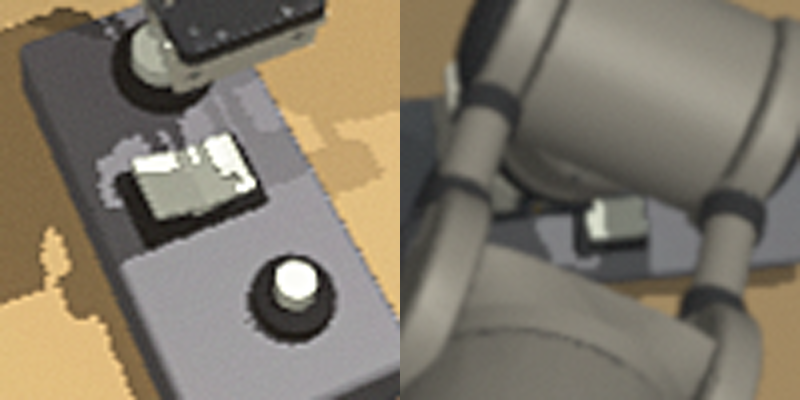

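In the side crop the rocker's near half at (165,190) now stands up and the far half at (240,160) lies level. With 14 N at 61 mm, it is fully over. The large button at (155,50) is under the fingertips.

```bash
python3 -m inch '[[0,-0.001,0.015,0,0],[0,-0.001,0.025,0,0],[0,-0.001,0.031,0,0],[0,-0.001,0.035,0,0],[0,-0.001,0.038,0,0],[0,-0.001,0.041,0,0],[0,-0.001,0.043,0,0],[0,-0.001,0.043,0,0]]'; python3 -c "
from h import *
print(shift([543,-151,63]))"
```

```text
time: 9.73
tool_pos: [542.5, -150.3, 241.0]
tcp_rot: [3.14, -0.0, 0.1]
contact_force: [-8.2, 0.4, 17.4]
grip_width: 0.0
finger_force: 9.0
(array([0.0004, 0.0007, 0.    ]), np.float64(0.0), array([ 0.5, -0.7, -0. ]))
```

```bash
python3 -m inch '[[0,0,0,0,0],[0,0,0,0,0],[0,0,0,0,0],[0,0,0,0,0]]' && python3 -c "
from h import *
save(capture('side'),'end.png'); print(close_job())"
```

```text
time: 10.07
tool_pos: [542.5, -150.3, 241.0]
tcp_rot: [3.14, -0.0, 0.1]
contact_force: [-8.7, 0.5, 18.1]
grip_width: 0.5
finger_force: 9.2
the job is handed in; nothing more can be done
None
```

I pushed the latch flat, tipped the rocker fully over, and handed the job in at about 10 s with the large button held on its stop at 18 N; the arm was kept clear of the small button, tumbler, jar and pestle, though I didn't check them in a final picture.

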